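# Bolt the clean-out hatch of the dust box

### The job

Bolt the hatch of the dust box shut before the machines are started: press the spring catch right down with one fingertip and, keeping it held down all the way, push the bolt fully home into its keeper with the other fingertip, then let go so that the catch springs back up and locks the bolt. Only push with the fingertips, do not grip anything, and leave the glue bottle, the jar and the wood offcut where they are.

Things in the scene. Friction and masses are not known exactly. Their poses are not given: they have to be found in the camera images.
- dustbox: Plywood dust box fixed to the bench, 250 (x) x 400 (y) x 100 mm high, yaw within 0.5 rad. Origin: centre of its underside; z up, x towards its hose port (away from the robot at yaw 0), y the way the bolt is pushed home. On its top, parallel to y: bolt (axis at x +30 mm) and the catch's thumb bar (axis at x -34 mm). Bolt bar, rack and saddles reach 123 mm above the bench; only the flag is higher.
- flag (a point): Point on the bolt's flag, the upright steel plate that is pushed: 32 mm wide along the box's x, 8 mm thick along its y, centred on this point, which is 18 mm below its top edge (top 162 mm above the bench). Moves with the bolt. Push the face on the box's -y side; the space behind that face is free from 123 mm above the bench upwards.
- catch_top (a point): Centre of the top face of the catch's flat dark steel thumb bar, 30 mm wide (box x), 105 mm long (box y), 134 mm above the bench when up, 126 mm right down. It lies 64 mm from the flag towards the box's -x, its centre 7.5 mm to +y of the withdrawn flag: it runs beside the flag's whole path, so a fingertip can slide along it while holding it down. Moves with the catch.
- catch (a joint): Downward travel of the spring catch, m: 0 up, 0.008 right down (hard stop). Spring 3.6 N at the top, 6.8 N right down; springs up when let go. Its tooth clears the bolt's rack only beyond 0.005. Let go on the way, it snaps into one of the rack's notches, 16 mm apart, and stops the bolt.
- bolt (a joint): Travel of the bolt along the box's +y, m: 0 withdrawn, 0.048 fully home against its stop, in the keeper. It starts at 0 to 0.0015 and moves with about 3 N of friction; it stays where it is left. At 0.046 or more the catch can spring up into the last notch.
- glue: White glue bottle, 60 mm across, 150 mm high, standing on the bench beyond the box's +y end; origin at the centre of its foot. Leave alone.
- jar: Screw jar, 66 mm across, 80 mm high, on the bench beyond the box's -y end; origin at the centre of its foot. Leave alone.
- offcut: Dark wood offcut, 45 x 90 x 22 mm, lying on the box's top behind the bolt, about 58 mm from the bolt's axis towards the box's +x; origin at the centre of its underside. Leave alone.

How it is judged:
By the outcome, as a careful person would: the job done as asked, in the order asked, and still so for the second after the job is handed in, with the robot touching nothing.
It also fails if it takes over 35 s, if anything falls off the work surface, if the arm or the gripper's body presses on something with over 40 N, if the wrist force passes 120 N, or if a joint passes its speed limit or range.

### The arm

A 6-joint arm with a two-finger parallel gripper is mounted at the origin on the work surface. World frame = base frame: x ahead of the robot, y to its left, z up, the work surface at z = 0. Lengths are in m, angles in rad, forces in N, time in s.
With the tool pointing down it reaches from about 0.3 to 0.85 m from the base axis. Payload 4.2 kg.
Tool frame: the origin (TCP) lies at the very end of the fingers, on their centre line; the grasp point (between the pads) lies r.grip_depth behind it (r.grip_depth is the distance from the TCP to the grasp point, in m); z points along the fingers, y is the direction in which the jaws open and shut (so a half turn about z gives the same grasp; the last joint's range is limited). The gripper opens to 91 mm and grips with 3 to 60 N. Pads are 32 mm wide; open, the fingers measure 118 mm over their backs; the gripper's body (76 mm by 178 mm) begins 60 mm behind the grasp point.
Start: joints at [1.151, 0.32, 1.565, -0, 1.257, -0.02], TCP at [0.224, 0.53, 0.214] pointing down, gripper open.
Joint ranges: [-3.11, 3.11], [-0.84, 2.01], [0.21, 2.61], [-1.34, 4.49], [0.05, 2.63], [-2.56, 2.56]. Speed limits (rad/s): [2.57, 2.57, 3.14, 3.14, 3.14, 3.14].

### API

Orientations are given as a unit quaternion [w, x, y, z].
In Python, from workcell import r gives the robot as it stands. The module is installed in compiled form; this text tells all that it offers.
- The arm moves only by the tool play_rows, never from a script. Its argument "steps" is a list of rows, each a list of 7 numbers: the turn, a rotation vector about the tool's x, y, z in rad, then the shift along the tool's x, y, z in mm, then the closure in counts, from 0 (fully open) to 255 (shut). In form: [[wx, wy, wz, dx, dy, dz, fingers], ...]. A call has 1 to 10 rows; each row is the pose to reach, as a shift and turn from the pose measured when the call began, along the tool's axes at that moment; what a row does not reach only later rows make up. A row lasts 1/8 s, in which the tool goes at most 62.5 mm and 10.7 degrees, less where a joint would pass 70% of its speed; a pose out of reach is approached as far as the arm can. A call with a gripper value outside its range is refused whole. The fingers move at their own pace and stop on an object; the grip force is fixed at half the most. Time passes only in rows, so rows that repeat a pose let the fingers close. It gives the time, the measured TCP pose, the force and the opening at its end, in the units of the state.
- r.sense(): the state, without advancing time (a new reading comes with each control period).
- r.capture(name): name is "side" or "top"; returns the picture (480x640x3 uint8, blue, green, red); there is no depth.
- r.camera_info(name): a dict with "K" (3x3 intrinsics, pixels), "D" ([k1, k2, p1, p2, k3] as OpenCV has them; the pictures are not rectified), "world_from_camera" (4x4, takes a point from camera to world coordinates). Camera axes: x right, y down, z forward; pixel columns grow to the right and rows downward; lengths in m; the calibration is good to about 2 mm. A picture is of the moment at which its call begins. camera_info takes no time and is no camera call.
- r.job_done(): hands the job in, once; it reports no verdict.
The state is a dict: "time_s": time; "joint_pos": joint angles; "joint_vel": joint speeds; "tau": joint torques, N m; "position": TCP position; "orientation": TCP orientation; "ft_force": force on the tool from outside, world axes, zero at the start; "wrist_torque": the same for the moment, N m; "gripper_width": opening from 0.0 (shut) to 1.0 (fully open).
Only numpy, scipy, OpenCV 4.12 (cv2) and the standard library are available. Lean on these libraries where they do the work, as an engineer would, in place of code of your own. Each camera call takes 0.05 s, during which the arm holds its last target. There are 200 camera calls.

## Working session

There is one attempt and no reset: what is moved stays moved. The work goes in short steps, Python scripts to look and compute and a tool call to move; the robot and the scene stay as the last step left them, time stands still between calls to the robot, and variables do not carry over. Pictures are saved under pics/ and viewed, about 8 in all and at most 12, crops included, and the job is handed in when it is done.

Besides the shell and the picture viewer there is one more tool, called after "Emit:" by a JSON object that holds its "fn" and its "kwargs". play_rows: Moves the arm, as the interface text tells. Its arguments: {"type":"object","properties":{"steps":{"type":"array"}},"required":["steps"]}

```bash
mkdir -p pics; python3 - <<'E'
from workcell import r
import cv2
print(r.sense(), r.grip_depth)
for n in("top","side"):
    cv2.imwrite(f"pics/{n}0.png", r.capture(n)); print(n, r.camera_info(n))
E
```

```text
{'time_s': 0.0, 'joint_pos': array([ 1.15099483e+00,  3.20289693e-01,  1.56566958e+00,  3.65468852e-06,
        1.25738359e+00, -2.00151209e-02]), 'joint_vel': array([-7.80157376e-05, -2.52777098e-04, -7.39343592e-04, -1.21900981e-04,
        1.67463023e-03, -5.13866618e-04]), 'tau': array([-1.46170602e-03, -4.12460017e+01, -2.31969541e+01,  7.25578750e-02,
        4.60018404e-02, -1.57407258e-04]), 'position': array([0.22360506, 0.52919916, 0.21312521]), 'orientation': array([-1.92592233e-04,  1.98565124e-01,  9.80087305e-01, -8.53654380e-04]), 'ft_force': array([-0.76068661,  0.66952998,  0.14859737]), 'wrist_torque': array([-0.08254599,  0.04890031, -0.0321327 ]), 'gripper_width': 0.9971865187786506} 0.0188
top {'K': array([[485.20956717,   0.        , 321.6219121 ],
       [  0.        , 485.20956717, 235.45171739],
       [  0.        ,   0.        ,   1.        ]]), 'D': array([-0.03450294,  0.        ,  0.        ,  0.        ,  0.        ]), 'world_from_camera': array([[-0.00607726, -0.99214712,  0.12492866,  0.4550767 ],
       [-0.99986303,  0.00795224,  0.0145152 ,  0.06599443],
       [-0.01539467, -0.12482333, -0.99205954,  1.22237907],
       [ 0.        ,  0.        ,  0.        ,  1.        ]])}
side {'K': array([[606.94351162,   0.        , 319.2854558 ],
       [  0.        , 606.94351162, 243.20947441],
       [  0.        ,   0.        ,   1.        ]]), 'D': array([-0.03145775,  0.        ,  0.        ,  0.        ,  0.        ]), 'world_from_camera': array([[ 0.98859146, -0.1247973 ,  0.08433598,  0.49373549],
       [-0.14967753, -0.75136208,  0.64269095, -0.71905795],
       [-0.01683924, -0.64798199, -0.76146949,  1.04664944],
       [ 0.        ,  0.        ,  0.        ,  1.        ]])}
```

View pics/top0.png

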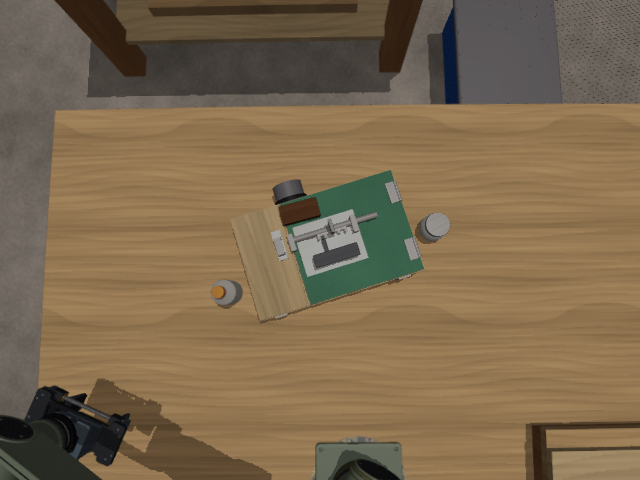

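View pics/side0.png

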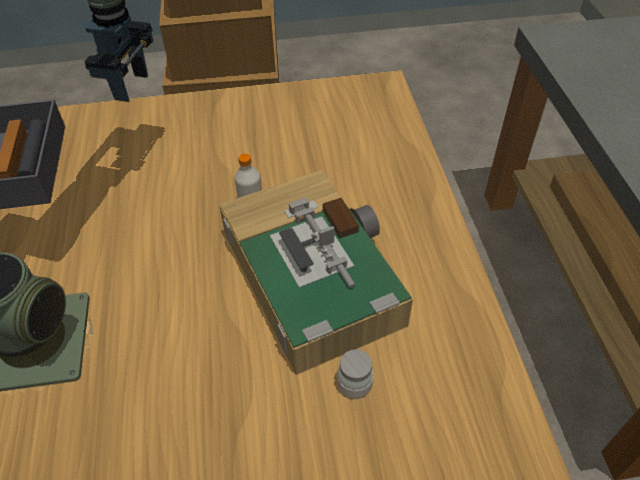

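Top: the bolt runs from (377,215) to (290,240), flag near (333,228) and thumb bar near (336,256). The keeper is on the left (+y), and the glue bottle, jar and offcut are clear of them. Enlarging both views.

```bash
python3 - <<'E'
import cv2
a=cv2.imread("pics/top0.png")[195:285,270:390]; cv2.imwrite("pics/top0c.png",cv2.resize(a,None,fx=6.5,fy=6.5,interpolation=cv2.INTER_CUBIC))
a=cv2.imread("pics/side0.png")[190:295,260:380]; cv2.imwrite("pics/side0c.png",cv2.resize(a,None,fx=5.5,fy=5.5,interpolation=cv2.INTER_CUBIC))
E
```

```text
(no output)
```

View pics/top0c.png

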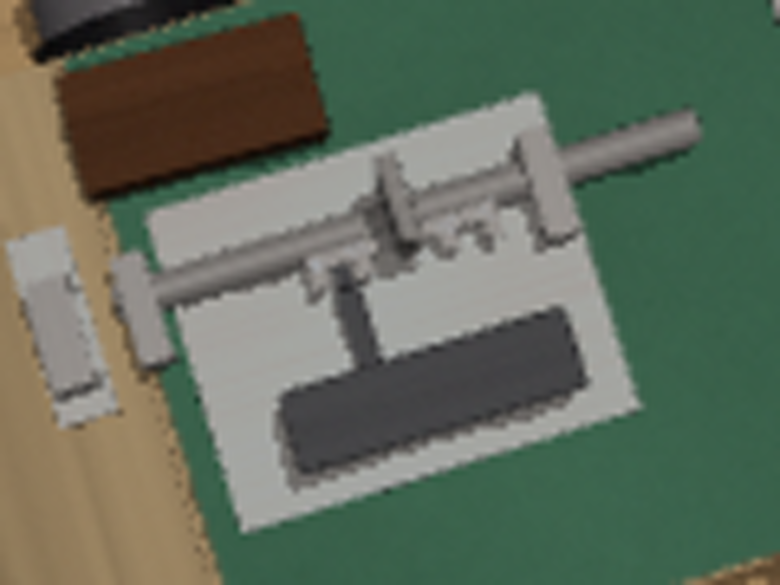

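View pics/side0c.png

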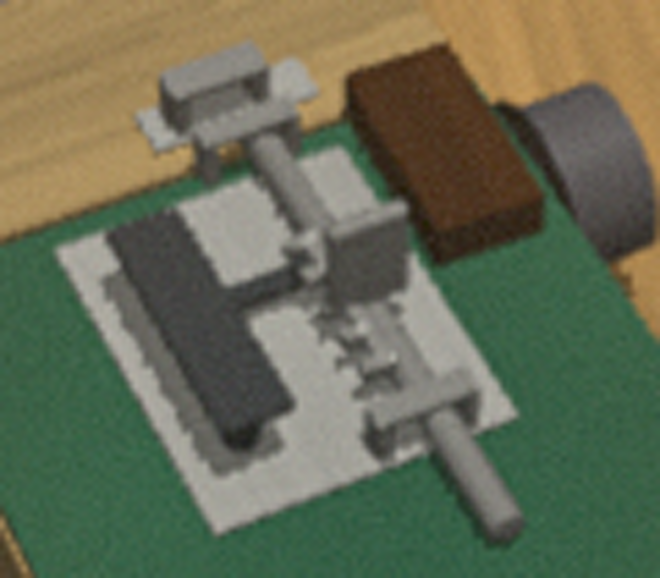

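Top crop: thumb bar corners are about (283,395), (565,308), (585,378) and (300,472); the flag's top edge is centred near (397,194). Side crop: the flag's top is centred near (366,225), and the bar's top corners are about (108,235), (175,208), (292,405) and (222,438).

```bash
cat > h.py <<'E'
import numpy as np, cv2
from workcell import r
def pt(cam,uv,z):
    c=r.camera_info(cam); T=c["world_from_camera"]
    n=cv2.undistortPoints(np.array([[uv]],float),c["K"],c["D"])[0,0]
    d=T[:3,:3]@[n[0],n[1],1]; return T[:3,3]+d*(z-T[2,3])/d[2]
def crop(uv,s,o): return (np.array(uv)+.5)/s-.5+o
E
python3 - <<'E'
from h import *
np.set_printoptions(precision=4,suppress=True)
T=lambda uv,z:pt("top",crop(uv,6.5,(270,195)),z); S=lambda uv,z:pt("side",crop(uv,5.5,(260,190)),z)
for f,c,fl,ln in((T,[(283,395),(565,308),(585,378),(300,472)],(397,194),[(165,285),(690,128)]),(S,[(108,235),(222,438),(292,405),(175,208)],(366,225),None)):
    p=np.array([f(q,.134) for q in c]); ctr=p.mean(0)
    v=p[0]+p[3]-p[1]-p[2]; yaw=np.arctan2(-v[0],v[1])
    F=f(fl,.162); 
    R=np.array([[np.cos(yaw),-np.sin(yaw)],[np.sin(yaw),np.cos(yaw)]])
    print("bar",ctr,"len",np.linalg.norm(v)/2,"wid",np.linalg.norm(p[0]-p[3]),"yaw",yaw,"flag",F,"flag-bar in box",R.T@(F-ctr)[:2])
    if ln: 
        a,b=[f(q,.115) for q in ln]; d=a-b; print("bolt yaw",np.arctan2(-d[0],d[1]))
E
```

```text
bar [0.5492 0.0493 0.134 ] len 0.10305511048217818 wid 0.027309545851699406 yaw 0.30224353467576703 flag [0.613  0.0614 0.162 ] flag-bar in box [ 0.0646 -0.0074]
bolt yaw 0.28509172162723057
bar [0.5472 0.0478 0.134 ] len 0.10343773903877827 wid 0.027328610430957537 yaw 0.28530735454075073 flag [0.6098 0.0576 0.162 ] flag-bar in box [ 0.0628 -0.0082]
```

```bash
cat >> h.py <<'E'
from scipy.spatial.transform import Rotation as Ro
np.set_printoptions(precision=4,suppress=True)
yaw=.288; ex=np.array([np.cos(yaw),np.sin(yaw),0]); ey=np.array([-np.sin(yaw),np.cos(yaw),0])
bar=np.array([.548,.0485,0]); fl=np.array([.6114,.0595,0])
mid=((fl-32*ex/1000)+(bar+32*ex/1000-.0075*ey))/2   # box x midway, box y of withdrawn flag
goalR=Ro.from_matrix(np.c_[ey,ex,[0,0,-1]])
def delta(yoff,z):
    s=r.sense(); R=Ro.from_quat(np.roll(s["orientation"],-1))
    g=mid+yoff*ey; g[2]=z
    print("t",s["time_s"],"pos",s["position"],"f",s["ft_force"],"w",s["gripper_width"])
    print("rot",(R.inv()*goalR).as_rotvec(),"shift mm",1000*R.inv().apply(g-s["position"]))
    q=s["position"]-mid; print("tool in box: x %.1f y(rel flag) %.1f mm"%(1000*q@ex,1000*q@ey))
E
python3 -c "
from h import *
delta(-.027,.20); print(mid)"
```

```text
t 0.1 pos [0.2236 0.5293 0.2132] f [-0.1614 -0.4789 -0.3588] w 1.0005733004974597
rot [-0.0015  0.0007  0.883 ] shift mm [-532.491  -322.9235   13.6892]
tool in box: x -206.4 y(rel flag) 560.6 mm
[0.5808 0.0504 0.    ]
```

Emit:
{"fn": "play_rows", "kwargs": {"steps": [[0,0,0.09,-50,-30,0,113],[0,0,0.18,-100,-60,0,113],[0,0,0.27,-150,-90,0,113],[0,0,0.36,-200,-120,0,113],[0,0,0.45,-250,-150,0,113],[0,0,0.54,-300,-182,0,113],[0,0,0.63,-350,-214,0,113],[0,0,0.72,-400,-245,0,113],[0,0,0.8,-450,-275,0,113],[0,0,0.883,-500,-305,0,113]]}}

```text
time_s: 1.35
position: [0.5662, 0.052, 0.2134]
orientation: [-0.0, 0.6, 0.8, -0.001]
ft_force: [0.9, 1.0, -0.3]
gripper_width: 0.555
```

```bash
python3 -c "
from h import *
delta(-.027,.20)"
```

```text
t 1.35 pos [0.5662 0.052  0.2134] f [ 0.8651  1.0366 -0.339 ] w 0.5551907513671908
rot [-0.0014  0.0008 -0.003 ] shift mm [-32.5897  13.6401  13.3687]
tool in box: x -13.5 y(rel flag) 5.6 mm
```

Emit:
{"fn": "play_rows", "kwargs": {"steps": [[0,0,0,-32.5,13.5,10,113],[0,0,0,-32.5,13.5,45,113],[0,0,0,-32.5,13.5,60,113],[0,0,0,-32.5,13.5,60,113]]}}

```text
time_s: 1.85
position: [0.5872, 0.0248, 0.1523]
orientation: [-0.001, 0.599, 0.801, -0.002]
ft_force: [-1.2, 0.3, -0.5]
gripper_width: 0.557
```

```bash
python3 - <<'E'
from h import *
delta(-.027,.14)
a=r.capture("side")[150:300,230:400]; b=r.capture("top")[180:290,260:400]
cv2.imwrite("pics/s1.png",np.hstack([cv2.resize(a,(453,400),interpolation=2),cv2.resize(b,(340,400)[:1]+(267,),interpolation=2) if 0 else cv2.copyMakeBorder(cv2.resize(b,(340,267),interpolation=2),0,133,0,0,0)]))
E
```

```text
t 1.85 pos [0.5872 0.0248 0.1523] f [-1.1507  0.3482 -0.5374] w 0.5567787512697044
rot [-0.0043 -0.     -0.0025] shift mm [-0.6281  1.1113 12.2466]
tool in box: x -1.1 y(rel flag) -26.4 mm
```

View pics/s1.png

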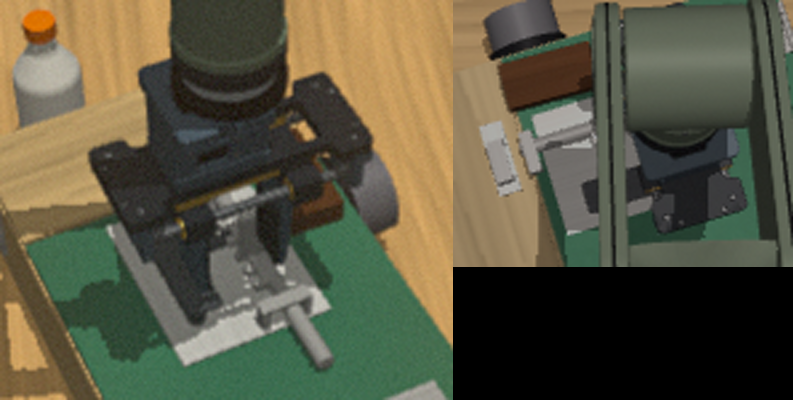

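Left view: one finger hangs over the dark thumb bar and the other over the bolt on the -y side of the flag. I'll descend onto the catch.

Emit:
{"fn": "play_rows", "kwargs": {"steps": [[0,0,0,0,1,12,113],[0,0,0,0,1,17,113],[0,0,0,0,1,21,113],[0,0,0,0,1,22,113],[0,0,0,0,1,22,113]]}}

```text
time_s: 2.58
position: [0.5895, 0.0254, 0.1327]
orientation: [0.0, 0.599, 0.801, -0.0]
ft_force: [-1.8, 0.3, 2.8]
gripper_width: 0.562
```

```bash
python3 -c "
from h import *
delta(-.027,.1255)"
```

```text
t 2.575 pos [0.5895 0.0254 0.1327] f [-1.8009  0.2553  2.7807] w 0.5624752754454567
rot [ 0.      0.0009 -0.0023] shift mm [-0.5268 -1.2693  7.2175]
tool in box: x 1.3 y(rel flag) -26.5 mm
```

Emit:
{"fn": "play_rows", "kwargs": {"steps": [[0,0,0,0,-1,3,113],[0,0,0,0,-1,5,113],[0,0,0,0,-1,6,113],[0,0,0,0,-1,6,113]]}}

```text
time_s: 3.08
position: [0.5894, 0.0253, 0.1272]
orientation: [0.001, 0.599, 0.801, 0.001]
ft_force: [-0.4, 1.1, 4.8]
gripper_width: 0.554
```

Emit:
{"fn": "play_rows", "kwargs": {"steps": [[0,0,0,0,-1,1,113],[0,0,0,0,-1,2.5,113],[0,0,0,0,-1,2.5,113],[0,0,0,0,-1,2.5,113]]}}

```text
time_s: 3.58
position: [0.5895, 0.0253, 0.1262]
orientation: [0.002, 0.599, 0.8, 0.002]
ft_force: [-0.4, 1.1, 8.9]
gripper_width: 0.556
```

Right down: 8.9 N at 126.2 mm, at the hard stop. Now I push while holding it down.

Emit:
{"fn": "play_rows", "kwargs": {"steps": [[0,0,0,2,0,2,113],[0,0,0,4,0,2,113],[0,0,0,7,0,2,113],[0,0,0,10,0,2,113],[0,0,0,13,0,2,113],[0,0,0,16,0,2,113],[0,0,0,16,0,2,113]]}}

```text
time_s: 4.45
position: [0.5876, 0.0367, 0.1265]
orientation: [0.007, 0.598, 0.801, 0.001]
ft_force: [1.8, -9.9, 11.1]
gripper_width: 0.559
```

```bash
python3 -c "
from h import *
delta(.028,.1255)"
```

```text
t 4.45 pos [0.5876 0.0367 0.1265] f [ 1.7775 -9.9154 11.1466] w 0.5586849643546578
rot [ 0.0096  0.0107 -0.0001] shift mm [43.104  -2.6326  0.5309]
tool in box: x 2.6 y(rel flag) -15.1 mm
```

Emit:
{"fn": "play_rows", "kwargs": {"steps": [[0.01,0.01,0,5,-1,2,113],[0.01,0.01,0,8,-2,2,113],[0.01,0.01,0,11,-2,2,113],[0.01,0.01,0,14,-2,2,113],[0.01,0.01,0,16,-2,2,113]]}}

```text
time_s: 5.08
position: [0.5844, 0.0474, 0.1264]
orientation: [0.006, 0.597, 0.802, -0.001]
ft_force: [3.6, -10.0, 9.9]
gripper_width: 0.558
```

```bash
python3 - <<'E'
from h import *
delta(.028,.1255)
a=r.capture("side")[190:295,250:370]
cv2.imwrite("pics/s2.png",cv2.resize(a,None,fx=5.5,fy=5.5,interpolation=2))
E
```

```text
t 5.075 pos [0.5844 0.0474 0.1264] f [ 3.5923 -9.9511  9.9034] w 0.5582899499499574
rot [0.0051 0.0102 0.0021] shift mm [31.9119 -2.5558  0.5991]
tool in box: x 2.6 y(rel flag) -3.9 mm
```

View pics/s2.png

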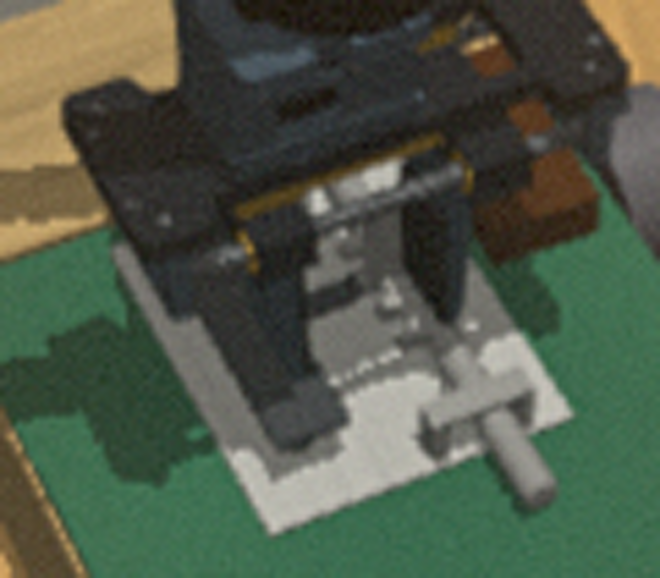

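Seen at right: the bolt's tail has shortened and it's moving evenly at about 10 N, with the catch still pressed by the left finger. I carry on.

Emit:
{"fn": "play_rows", "kwargs": {"steps": [[0.01,0.01,0,6,-1,2,113],[0.01,0.01,0,9,-2,2,113],[0.01,0.01,0,12,-2,2,113],[0.01,0.01,0,15,-2,2,113],[0.01,0.01,0,18,-2,2,113],[0.01,0.01,0,21,-2,2,113]]}}

```text
time_s: 5.88
position: [0.5797, 0.0633, 0.1263]
orientation: [0.004, 0.597, 0.803, -0.003]
ft_force: [4.4, -10.1, 10.2]
gripper_width: 0.558
```

```bash
python3 -c "
from h import *
delta(.028,.1255)"
```

```text
t 5.875 pos [0.5797 0.0633 0.1263] f [  4.4276 -10.1424  10.1536] w 0.5583044025204058
rot [0.0006 0.0092 0.0042] shift mm [15.3753 -2.5531  0.6294]
tool in box: x 2.6 y(rel flag) 12.6 mm
```

Emit:
{"fn": "play_rows", "kwargs": {"steps": [[0.005,0.01,0.004,6,-1,2,113],[0.005,0.01,0.004,9,-2,2,113],[0.005,0.01,0.004,12,-2,2,113],[0.005,0.01,0.004,15,-2,2,113],[0.005,0.01,0.004,18,-2,2,113],[0.005,0.01,0.004,19,-2,2,113]]}}

```text
time_s: 6.62
position: [0.5755, 0.0771, 0.1262]
orientation: [0.004, 0.597, 0.802, -0.002]
ft_force: [2.9, -10.5, 10.5]
gripper_width: 0.561
```

```bash
python3 -c "
from h import *
delta(.028,.1255)"
```

```text
t 6.625 pos [0.5755 0.0771 0.1262] f [  2.8694 -10.4984  10.5384] w 0.5607117490118991
rot [0.0011 0.0083 0.0025] shift mm [ 0.9498 -2.5251  0.7123]
tool in box: x 2.5 y(rel flag) 27.1 mm
```

Close to the end; I push on gently until the force rises.

Emit:
{"fn": "play_rows", "kwargs": {"steps": [[0,0.01,0,5,-1,2,113],[0,0.01,0,7,-1,2,113],[0,0.01,0,8,-1,2,113],[0,0.01,0,8,-1,2,113]]}}

```text
time_s: 7.12
position: [0.5753, 0.0784, 0.1263]
orientation: [0.006, 0.596, 0.803, -0.001]
ft_force: [4.1, -16.8, 10.8]
gripper_width: 0.556
```

```bash
python3 -c "
from h import *
delta(.028,.1255)"
```

```text
t 7.125 pos [0.5753 0.0784 0.1263] f [  4.0827 -16.7504  10.8374] w 0.5556946609614415
rot [0.0048 0.0111 0.0051] shift mm [-0.3454 -2.6727  0.7869]
tool in box: x 2.7 y(rel flag) 28.4 mm
```

Emit:
{"fn": "play_rows", "kwargs": {"steps": [[0,0.01,0,8,0,2,113],[0,0.01,0,12,0,2,113],[0,0.01,0,12,0,2,113]]}}

```text
time_s: 7.5
position: [0.5753, 0.0785, 0.1265]
orientation: [0.011, 0.595, 0.803, -0.004]
ft_force: [6.6, -33.1, 12.1]
gripper_width: 0.558
```

Hard stop confirmed: 33 N with no further motion. I ease off the push, then lift straight up.

Emit:
{"fn": "play_rows", "kwargs": {"steps": [[0,0,0,3,0,2,113],[0,0,0,-2,0,2,113],[0,0,0,-3,0,2,113],[0,0,0,-3,0,-6,113],[0,0,0,-3,0,-20,113],[0,0,0,-3,0,-50,113],[0,0,0,-3,0,-90,113],[0,0,0,-3,0,-120,113]]}}

```text
time_s: 8.5
position: [0.5749, 0.0774, 0.248]
orientation: [0.012, 0.595, 0.803, -0.004]
ft_force: [0.1, 0.4, -0.7]
gripper_width: 0.558
```

Emit:
{"fn": "play_rows", "kwargs": {"steps": [[0,0,0,-50,-30,-20,113],[0,0,0,-100,-60,-20,113],[0,0,0,-150,-90,-20,113],[0,0,0,-200,-100,-20,113],[0,0,0,-200,-100,-20,113]]}}

```text
time_s: 9.12
position: [0.5367, -0.1461, 0.2719]
orientation: [0.012, 0.597, 0.802, -0.005]
ft_force: [-0.1, 0.1, 0.5]
gripper_width: 0.559
```

```bash
python3 - <<'E'
from h import *
s=r.sense(); print(s["time_s"],s["position"],s["ft_force"])
a=r.capture("side")[170:295,230:380]; b=r.capture("top")[190:290,265:390]
cv2.imwrite("pics/s3.png",np.hstack([cv2.resize(a,(480,400),interpolation=2)])); cv2.imwrite("pics/t3.png",cv2.resize(b,None,fx=6,fy=6,interpolation=2))
a=r.capture("side"); cv2.imwrite("pics/s3.png",cv2.resize(a[190:295,260:380],None,fx=5.5,fy=5.5,interpolation=2))
E
```

```text
9.125 [ 0.5367 -0.1461  0.2719] [-0.1368  0.1456  0.5096]
```

View pics/s3.png

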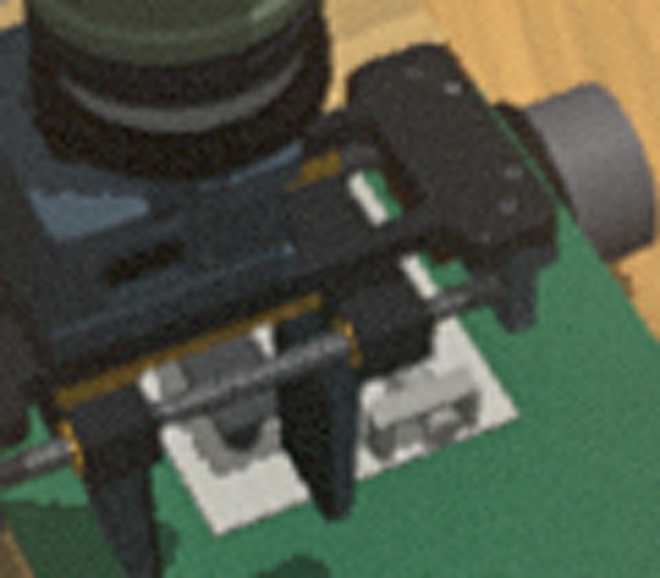

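View pics/t3.png

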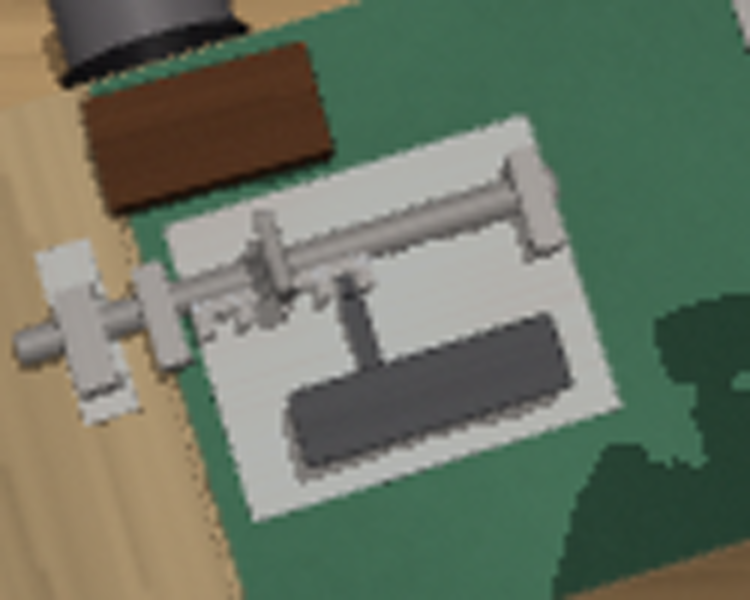

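Top crop: the bolt goes right through the keeper at about (85,335). The arm hides the catch in the side view, so I move it clear and compare with the first pictures.

Emit:
{"fn": "play_rows", "kwargs": {"steps": [[0,0,0,-50,-30,-20,113],[0,0,0,-100,-60,-20,113],[0,0,0,-130,-100,-20,113],[0,0,0,-130,-150,-20,113],[0,0,0,-130,-150,-20,113]]}}

```text
time_s: 9.9
position: [0.429, -0.3093, 0.2943]
orientation: [0.011, 0.596, 0.803, -0.005]
ft_force: [0.3, 1.0, 0.0]
gripper_width: 0.557
```

```bash
python3 - <<'E'
from h import *
F=pt("top",crop((268,243),6,(265,190)),.162); print("flag travel",(F-pt("top",crop((397,194),6.5,(270,195)),.162))@ey)
a=r.capture("side"); b=cv2.imread("pics/side0.png")
f=lambda i:cv2.resize(i[190:295,260:380],(400,350),interpolation=2)
cv2.imwrite("pics/s4.png",np.hstack([f(b),f(a)]))
# bar near-end patch: shift relative to the start picture
for nm,(y,x) in {"bar end":(250,290),"offcut":(200,322),"glue":(152,233),"jar":(348,333)}.items():
    t=b[y:y+30,x:x+30]; m=cv2.matchTemplate(a[y-8:y+38,x-8:x+38],t,cv2.TM_CCOEFF_NORMED); _,v,_,l=cv2.minMaxLoc(m); print(nm,v,l[0]-8,l[1]-8)
print(r.sense()["ft_force"],r.sense()["position"])
E
```

```text
flag travel 0.048857116319923316
bar end 0.9926088452339172 0 0
offcut 0.9057477712631226 0 0
glue 0.24052341282367706 0 0
jar 0.9933266639709473 0 0
[ 0.0854  0.0497 -0.4352] [ 0.4306 -0.3089  0.2943]
```

View pics/s4.png

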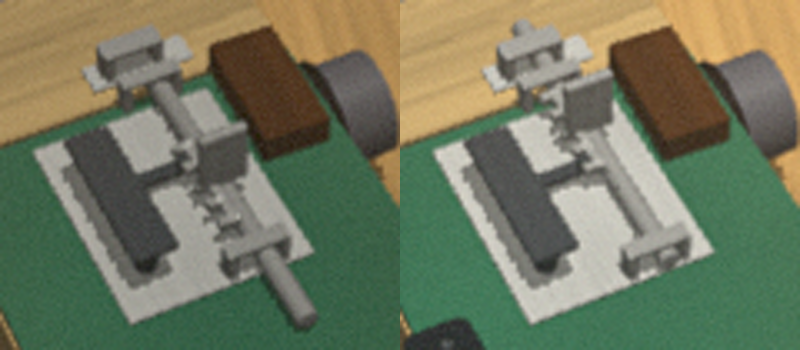

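The bolt is home through the keeper, and the thumb bar is at exactly its first (up) position at image (485–575, 130–255). The glue patch didn't match in the side view, probably because the arm covers it, so I check it in the top view while handing in.

```bash
python3 - <<'E'
from h import *
a=r.capture("top"); b=cv2.imread("pics/top0.png"); y,x=272,208
m=cv2.matchTemplate(a[y-8:y+48,x-8:x+48],b[y:y+40,x:x+40],cv2.TM_CCOEFF_NORMED); _,v,_,l=cv2.minMaxLoc(m); print("glue top",v,l[0]-8,l[1]-8)
print(r.job_done())
E
```

```text
glue top 0.9993622303009033 0 0
the job is handed in; nothing more can be done
None
```

The hatch is bolted and the job is handed in, at about 10 s on the robot's clock. With the jaws about 50 mm apart, one fingertip pressed the catch to its hard stop. It stayed there, at 126 mm with 9–12 N on it, while the other pushed the flag until the bolt met its stop. The push force then rose to 33 N with no further motion. I eased off, lifted straight up and moved the arm clear.

**Last checks:**
- **Bolt:** measured flag travel is about 49 mm against 48 nominal, which is within measuring error. The bolt shows through the keeper.
- **Catch:** the thumb bar is back at its starting image position (match 0.99, zero shift), so it has sprung up.
- **Glue, jar and offcut:** none has moved. The offcut matched a little less well (0.91), but at zero shift.
- **One check that failed:** the side-view match on the glue bottle came out at 0.24, probably because the arm was in the way. The top view then matched at 0.999 with zero shift.

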